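Third hand at the cheese counter: hang the pail, hold the board's new foot

TASK

The tasting pail is in the way in front of the serving board: hang it by its bail on the two-prong hook stand and let go of it. Then take the oak foot block and hold it upright in the air, its bare wood face flat on the outlined place on the board (the outline is little larger than it), pressing steadily straight into the board with about 10 N (6 to 15 N is fine, never above 20 N), so that a colleague can screw it on from behind. Finish while still gripping and pressing it, and do not push the cheeses and jars on the counter about.

Things in the scene. Friction and masses are not known exactly. Their poses are not given: they have to be found in the camera images.
- pail: Cream enamel pail, navy rim, 70 mm high, 96 mm across, 0.15 to 0.3 kg, 80 to 110 mm in front of the board. A stiff (not hinged) wire bail stands over it: uprights at y = +-54 mm and a level bar along y, 8 mm thick, its axis 150 mm above the underside; the bar's middle 34 mm is a flat-sided wooden grip 13 mm thick, 16 mm high. Both sides alike. Origin: centre of the underside; z up.
- pail_grip (a point): Middle of the pail's wooden grip, on the bar's axis, 150 mm above the pail's underside. Same axes as the pail (y along the bar). Free height between pail rim and bar: about 75 mm.
- hook_stand: Fixed steel stand with two parallel brass prongs, 8 mm thick, at y = +-34 mm (a gripper on the grip fits between). They point along its -x (towards the robot), ends turned up to 220 mm above the table at x = -30 mm; post and 209 mm high crossbar at x = +80 mm; base 10 mm thick. Origin: on the table below the seat; z up. The bar passes over the upturned ends along +x, then down onto the prongs.
- hook_seat (a point): Point midway between the two prongs, at the middle of their level seat (x -12 to +20 mm) and on their axes, 196 mm above the table; axes as the stand. A bar lying on the prongs has its axis about 8 mm above it.
- foot: New foot: an oak block 44 mm wide (y), 40 mm deep (x), 60 mm high, 0.06 to 0.13 kg, standing upright. Its +x face, at x = +21 mm, is bare wood with a brass dot in its centre; its -x face, at x = -19 mm, is a black rubber pad. Origin: on the underside; z up. Take it from above by its 44 mm width (closing along its y).
- foot_face (a point): Centre of the foot's bare wood face: x = +21 mm, 30 mm above its underside; axes as the foot.
- cradle: Fixed dark steel bench cradle that carries the serving board on edge. Origin: on the table, below the face of the unpressed board; x points into the board (roughly away from the robot), y along it, z up. Base plate 12 mm thick, 100 x 300 mm, reaching 15 mm in front of the board's face.
- mark (a point): Centre of the dark 54 x 70 mm outline on the board's front face, 75 mm above the table; axes as the cradle; moves with the board. The olive-wood board is 276 mm long with round ends, 22 mm thick, its top edge 120 mm above the table. The foot belongs upright, centred in the outline, its underside then 45 mm above the table.
- board (a joint): How far (m) the board has been pushed back along the cradle's x against its springs: 0 at rest, 0.9 N for each mm (10 N at 0.011), limit at 0.024.
- wedge: Three-cornered wedge of cheese with a dark rind on top, 56 mm high, 95 mm along a side; a bystander. Origin under its centre.
- chutney: Jar with a red cap, 66 mm across, 90 mm high; a bystander. Origin under its centre.
- honey: Amber jar with a brass cap, 60 mm across, 110 mm high; a bystander. Origin under its centre.
- small_cheese: White round cheese, 94 mm across, 36 mm high; a bystander. Origin under its centre.

How it is judged:
By the outcome, as a careful person would: the job done as asked, in the order asked, and still so for the second after the job is handed in, while the arm keeps its last pose, push and grip.
It also fails if it takes over 72 s, if anything falls off the work surface, if the arm or the gripper's body presses on something with over 40 N, if the wrist force passes 120 N, or if a joint passes its speed limit or range.

ROBOT

A 6-joint arm with a two-finger parallel gripper is mounted at the origin on the work surface. World frame = base frame: x ahead of the robot, y to its left, z up, the work surface at z = 0. Lengths are in m, angles in degrees, forces in N, time in s.
With the tool pointing down it reaches from about 0.3 to 0.95 m from the base axis. Payload 3.1 kg.
Tool frame: the origin (TCP) lies on the centre line of the jaws, within the pads' length; the fingertips stand 17 mm ahead of it and the grasp point (between the pads) lies 2 mm behind it (env.finger_overhang is the x of the fingertips in the tool frame, in m); x points along the fingers, y is the direction in which the jaws open and shut, and the axes are right-handed (so a half turn about x gives the same grasp; the last joint's range is limited). The gripper opens to 85 mm and grips with 20 to 120 N. Pads are 22 mm wide; open, the fingers measure 114 mm over their backs; the gripper's body (76 mm by 85 mm) begins 54 mm behind the grasp point. The pads swing forward as they close: fully open they stand 13 mm farther back than shut.
Start: joints at [71.809, 17.653, 93.61, -0, 68.738, -3.994], TCP at [0.153, 0.606, 0.248] pointing down, gripper open.
Joint ranges: [-175.34, 175.34], [-45.06, 112.39], [2.9, 150.54], [-68.45, 248.45], [3.09, 151.38], [-168.51, 168.51]. Speed limits (degrees/s): [159.86, 159.86, 180, 180, 180, 180].

INTERFACE

Orientations are given as [roll, pitch, yaw] about the fixed x, y, z axes, in that order (R = Rz(yaw) Ry(pitch) Rx(roll)).
In Python, from rig import env, planner, capture gives the robot as it stands. Calls block until the motion is done:
- env.reach(position, orientation): joint-space move of the TCP to a pose.
- env.move_linear(position, speed=0.15, ori=None, f_stop=None): straight line of the TCP; ori=None keeps the orientation; speed is the mean speed in m/s. With f_stop (N) it stops when the force on the tool has changed by that much, and returns True; else False.
- env.move_joints(angles): joint-space move.
- env.grip(opening, effort=None): finger opening in m; effort is the grip in N (None keeps the last); returns when the fingers have stopped.
- env.pause(seconds).
- planner.inverse_kinematics(position, orientation): joint angles nearest the present ones, or None.
- env.get_state(): the state.
- capture(name): name is "side" or "top"; returns a dict with "color" (400x640x3 uint8, red, green, blue), "depth" (400x640 float32, m along the optical axis (not along the pixel's ray), 0 where there is no reading), "intrinsics" (3x3 intrinsics, pixels), "origin" and "orientation" of the camera in the world. Camera axes: x right, y down, z forward; pixel columns grow to the right and rows downward; lengths in m; the calibration is good to about 2 mm. A picture is of the moment at which its call begins.
A pose or a line that the arm cannot do raises env.Unreachable and nothing moves.
- env.finish_job(): hands the job in, once; it reports no verdict.
The state is a dict: "t": time; "joint_positions": joint angles; "joint_vel": joint speeds; "joint_torque": joint torques, N m; "eef_pos": TCP position; "orientation": TCP orientation; "force": force on the tool from outside, world axes, zero at the start; "ft_torque": the same for the moment, N m; "grip_width": finger opening in m.
Only numpy, scipy, OpenCV 4.12 (cv2) and the standard library are available. Lean on these libraries where they do the work, as an engineer would, in place of code of your own. Each camera call takes 0.05 s, during which the arm holds its last target.

## Working session

There is one attempt and no reset: what is moved stays moved. The work goes in short steps, each a Python script; the robot and the scene stay as the last script left them, time stands still between calls to the robot, and variables do not carry over. Pictures are saved under pics/ and viewed, and the job is handed in when it is done.

```bash
ls; mkdir -p pics; python3 - <<'E'
from rig import env,planner,capture
import cv2,numpy as np
for n in("side","top"):
    c=capture(n); cv2.imwrite(f"pics/{n}0.png",c["color"][:,:,::-1]); np.savez(f"{n}0.npz",**c)
    print(n,c["intrinsics"],c["origin"],c["orientation"])
s=env.get_state();print(s["t"],s["eef_pos"],s["orientation"],s["force"],s["grip_width"])
E
```

```text
pics
side [[479.48205001   0.         312.97528976]
 [  0.         479.48205001 206.54862369]
 [  0.           0.           1.        ]] [-0.13826003  1.33962463  1.06123794] [-121.44501818   -0.84490509 -152.96381226]
top [[485.60145774   0.         314.88459483]
 [  0.         485.60145774 196.33798404]
 [  0.           0.           1.        ]] [0.24195182 0.00207771 1.80688907] [-171.33948878   -0.45753228  -89.55073992]
0.1 [0.1531042  0.60521735 0.24714827] [ -94.08257705   89.8786166  -108.28061723] [ 0.46392049 -0.05260606 -0.04171587] 0.08544609970080355
```

View pics/side0.png

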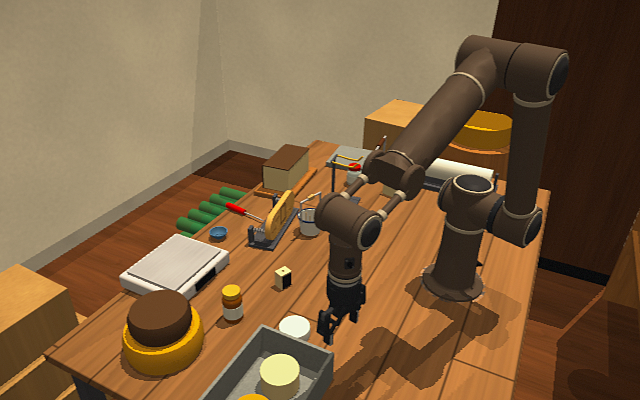

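View pics/top0.png

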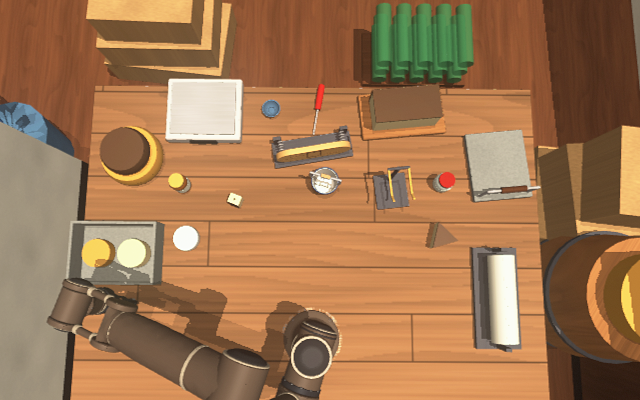

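The side view shows the foot at (283,279), the pail at (308,222), the board at (280,215) and the stand at (345,170). In the top view they are at (234,200), (324,181), (312,147) and (392,188). Next I'll look at enlarged crops.

```bash
cat > h.py <<'E'
import numpy as np,cv2
from scipy.spatial.transform import Rotation as R
def load(f): return dict(np.load(f))
def cam(c):
    return R.from_euler('xyz',c["orientation"],degrees=True).as_matrix(),np.array(c["origin"]),np.array(c["intrinsics"])
def ray(c,u,v):
    M,o,K=cam(c); d=M@np.array([(u-K[0,2])/K[0,0],(v-K[1,2])/K[1,1],1]); return o,d
def atz(c,u,v,z):
    o,d=ray(c,u,v); return o+d*(z-o[2])/d[2]
def cloud(c):
    M,o,K=cam(c); v,u=np.mgrid[0:400,0:640]; d=c["depth"]
    P=np.stack([(u-K[0,2])/K[0,0]*d,(v-K[1,2])/K[1,1]*d,d],-1); P=P@M.T+o; P[d==0]=np.nan; return P
def proj(c,p):
    M,o,K=cam(c); q=K@(M.T@(np.array(p)-o)); return q[:2]/q[2]
def crop(c,u,v,w,h,s,fn):
    im=c["color"][v:v+h,u:u+w,::-1]; cv2.imwrite(fn,cv2.resize(im,None,fx=s,fy=s,interpolation=cv2.INTER_CUBIC))
E
python3 - <<'E'
from h import *
t=load("top0.npz");s=load("side0.npz")
crop(t,220,110,200,110,4,"pics/t1.png")
crop(s,230,140,150,160,4,"pics/s1.png") if 0 else crop(s,230,140,145,150,4,"pics/s1.png")
P=cloud(t)
for n,p in dict(table=(280,230),foot=(234,198),board=(312,150),scale=(205,105)).items(): print(n,P[p[1],p[0]].round(3))
Q=cloud(s)
for n,p in dict(table=(260,330),foot=(281,271)).items(): print(n,Q[p[1],p[0]].round(3))
E
```

```text
table [0.389 0.119 0.002]
foot [0.499 0.284 0.059]
board [0.667 0.002 0.115]
scale [0.848 0.402 0.067]
table [0.401 0.567 0.096]
foot [0.5   0.287 0.062]
```

View pics/t1.png

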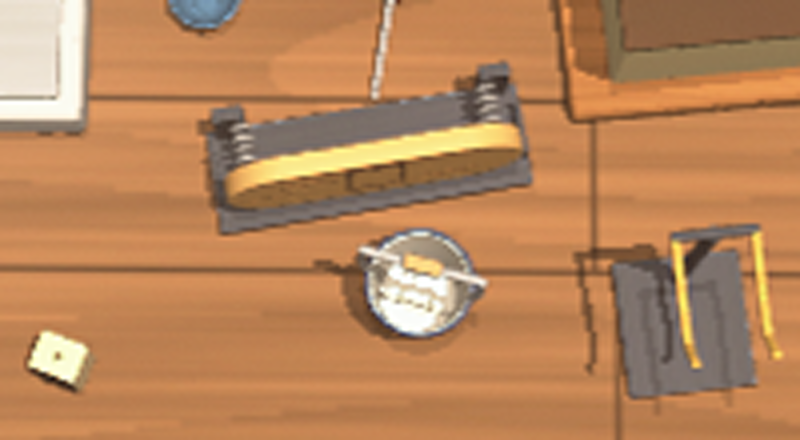

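View pics/s1.png

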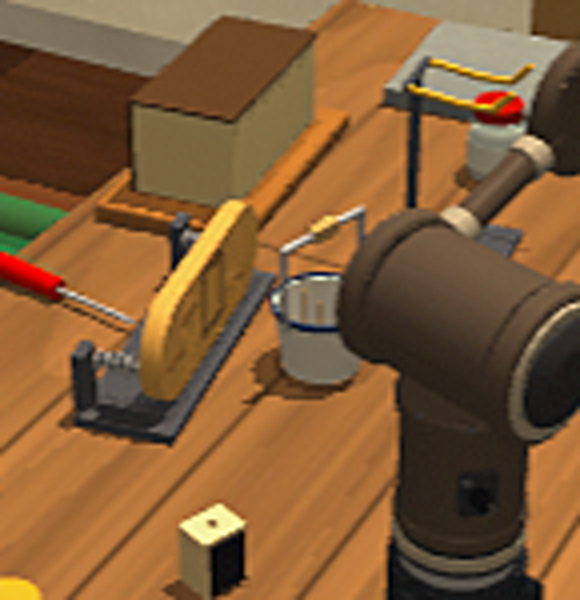

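The top view shows the foot turned about 25°, the grip at crop (424,264), and the stand's prongs pointing down the image. Now I'll fit the cloud data.

```bash
python3 - <<'E'
from h import *
t=load("top0.npz");s=load("side0.npz")
print("side right/fwd",cam(s)[0][:,0].round(2),cam(s)[0][:,2].round(2))
crop(t,220,185,32,30,18,"pics/t2.png")
crop(s,265,258,36,36,16,"pics/s2.png")
crop(t,300,160,130,60,6,"pics/t3.png")
crop(s,230,185,110,90,7,"pics/s3.png")
for n,c in(("top",t),("side",s)):
    P=cloud(c)
    def sel(lo,hi):
        m=np.all((P>lo)&(P<hi),-1); return P[m]
    f=sel([.46,.24,.05],[.54,.33,.07])
    print(n,"foot top",len(f),f.mean(0).round(4), cv2.minAreaRect((f[:,:2]*1000).astype(np.float32)))
    f=sel([.46,.24,.01],[.54,.33,.07]); print(" all", cv2.minAreaRect((f[:,:2]*1000).astype(np.float32)))
    b=sel([.6,-.16,.1],[.72,.16,.135]); print(" board top",len(b),b.mean(0).round(4),cv2.minAreaRect((b[:,:2]*1000).astype(np.float32)))
    g=sel([.5,-.12,.12],[.66,.06,.17]); print(" bail",len(g),g.mean(0).round(4) if len(g) else 0, cv2.minAreaRect((g[:,:2]*1000).astype(np.float32)) if len(g) else 0)
    h=sel([.45,-.35,.17],[.65,-.1,.25]); print(" hook",len(h),h.min(0).round(3) if len(h) else 0,h.max(0).round(3) if len(h) else 0)
E
```

```text
side right/fwd [-0.89 -0.45  0.01] [ 0.38 -0.76 -0.52]
top foot top 132 [0.4949 0.2846 0.0594] ((495.3017578125, 285.404541015625), (44.78266906738281, 39.03638458251953), 73.56881713867188)
 all ((499.35882568359375, 275.0643615722656), (62.97050476074219, 55.11436080932617), 78.58992004394531)
 board top 482 [ 6.724e-01 -4.000e-04  1.160e-01] ((673.3652954101562, -0.18979644775390625), (25.398502349853516, 254.1500701904297), 10.045265197753906)
 bail 109 [ 0.5717 -0.0361  0.1503] ((592.0228881835938, -11.277595520019531), (186.77821350097656, 53.06947326660156), 48.59072494506836)
 hook 229 [ 0.47  -0.338  0.177] [ 0.592 -0.25   0.223]
side foot top 140 [0.495  0.2868 0.0595] ((495.6005554199219, 282.9171142578125), (47.58538818359375, 45.11883544921875), 75.15442657470703)
 all ((496.1665954589844, 284.8605651855469), (50.19343566894531, 48.87358474731445), 67.7156753540039)
 board top 296 [0.6678 0.0192 0.1161] ((673.1931762695312, 4.281730651855469), (26.79909896850586, 254.71360778808594), 9.752728462219238)
 bail 112 [ 0.5725 -0.0336  0.1463] ((591.714111328125, -14.307144165039062), (185.51708984375, 60.13026428222656), 49.108951568603516)
 hook 147 [ 0.469 -0.34   0.171] [ 0.593 -0.248  0.224]
```

View pics/t2.png

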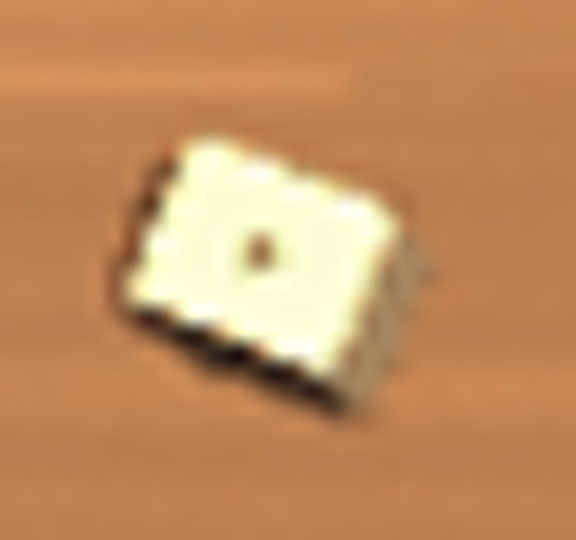

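View pics/s2.png

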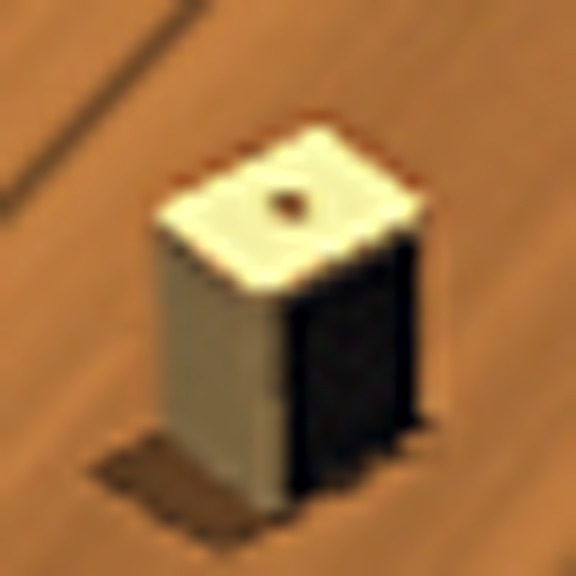

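View pics/t3.png

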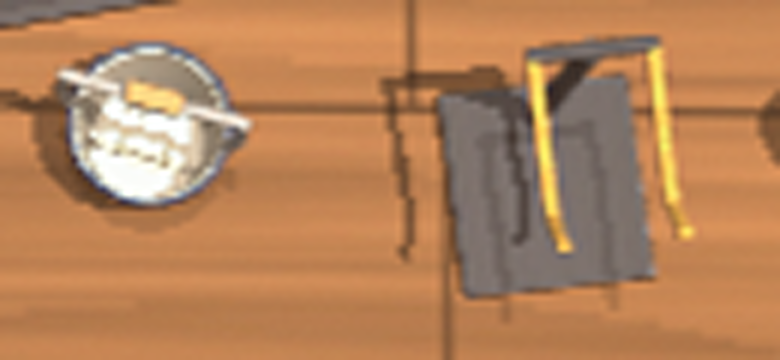

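View pics/s3.png

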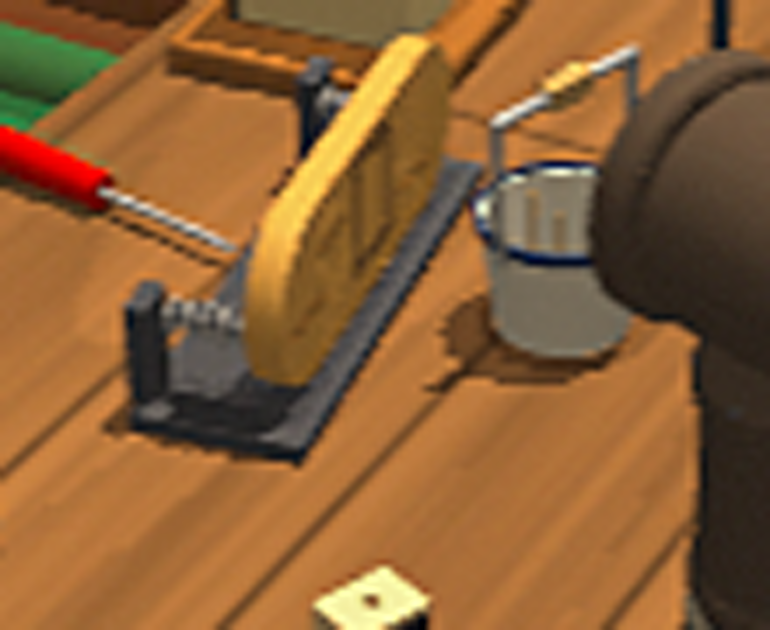

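```bash
python3 - <<'E'
from h import *
t=load("top0.npz");s=load("side0.npz")
def at(c,o,k,pts,z):
    return np.array([atz(c,o[0]+(u+.5)/k-.5,o[1]+(v+.5)/k-.5,z) for u,v in pts])
def show(n,A):
    print(n,A[:,:2].round(4).tolist(),"mean",A.mean(0)[:2].round(4))
    d=np.diff(np.vstack([A,A[:1]]),axis=0); print("   len",np.hypot(d[:,0],d[:,1]).round(3),"ang",np.degrees(np.arctan2(d[:,1],d[:,0])).round(1))
show("foot top",at(t,(220,185),18,[(192,140),(400,212),(335,373),(130,303)],.06))
show("foot side",at(s,(265,258),16,[(158,212),(318,125),(425,203),(262,290)],.06))
show("foot side bottom pad",at(s,(265,258),16,[(285,500),(420,422)],0))
show("dot top",at(t,(220,185),18,[(260,250)],.06)); show("dot side",at(s,(265,258),16,[(290,205)],.06))
show("bar top",at(t,(300,160),6,[(62,76),(248,125)],.150)); show("bar side",at(s,(230,185),7,[(494,125),(635,52)],.150))
show("grip top",at(t,(300,160),6,[(154,96)],.158)); show("grip side",at(s,(230,185),7,[(568,84)],.150))
# stand base corners, crossbar, prong tips
show("base",at(t,(300,160),6,[(438,95),(628,77),(656,275),(466,298)],.010))
show("tips",at(t,(300,160),6,[(566,245),(686,232)],.220))
show("prong start",at(t,(300,160),6,[(534,62),(655,45)],.200))
show("tips side",at(s,(230,140),4,[(495,105),(527,72)],.220))
show("board top edge back",at(t,(220,110),4,[(232,172),(515,128)],.12))
show("mark top edge",at(t,(220,110),4,[(347,173),(403,163)],.11))
show("mark side up corners",at(s,(230,185),7,[(350,155),(388,117)],.11))
show("cradle base front",at(t,(220,110),4,[(224,232),(530,184)],.012))
show("cradle base front side",at(s,(230,185),7,[(300,455),(482,165)],.012))
E
```

```text
foot top [[0.5202, 0.2985], [0.5059, 0.256], [0.473, 0.2681], [0.4868, 0.3098]] mean [0.4965 0.2831]
   len [0.045 0.035 0.044 0.035] ang [-108.7  159.9   71.6  -18.8]
foot side [[0.5207, 0.2939], [0.5061, 0.2539], [0.4739, 0.2657], [0.4894, 0.3054]] mean [0.4975 0.2797]
   len [0.043 0.034 0.043 0.033] ang [-110.1  159.8   68.6  -20. ]
foot side bottom pad [[0.4889, 0.2993], [0.4762, 0.2649]] mean [0.4825 0.2821]
   len [0.037 0.037] ang [-110.2   69.8]
dot top [[0.4978, 0.284]] mean [0.4978 0.284 ]
   len [0.] ang [0.]
dot side [[0.498, 0.2793]] mean [0.498  0.2793]
   len [0.] ang [0.]
bar top [[0.579, 0.0088], [0.5511, -0.0991]] mean [ 0.5651 -0.0452]
   len [0.111 0.111] ang [-104.5   75.5]
bar side [[0.5822, 0.0026], [0.5512, -0.1026]] mean [ 0.5667 -0.05  ]
   len [0.11 0.11] ang [-106.4   73.6]
grip top [[0.5661, -0.0444]] mean [ 0.5661 -0.0444]
   len [0.] ang [0.]
grip side [[0.5675, -0.0542]] mean [ 0.5675 -0.0542]
   len [0.] ang [0.]
base [[0.5975, -0.2271], [0.6102, -0.3469], [0.4846, -0.3619], [0.4691, -0.2432]] mean [ 0.5404 -0.2948]
   len [0.121 0.126 0.12  0.129] a
[... 256 characters left out ...]
 side [[0.4757, -0.2388], [0.4763, -0.3233]] mean [ 0.476  -0.2811]
   len [0.084 0.084] ang [-89.6  90.4]
board top edge back [[0.6552, 0.1245], [0.6981, -0.1276]] mean [ 0.6766 -0.0016]
   len [0.256 0.256] ang [-80.4  99.6]
mark top edge [[0.6578, 0.0223], [0.6675, -0.0278]] mean [ 0.6626 -0.0028]
   len [0.051 0.051] ang [-79.1 100.9]
mark side up corners [[0.6674, 0.0089], [0.6693, -0.0358]] mean [ 0.6684 -0.0135]
   len [0.045 0.045] ang [-87.5  92.5]
cradle base front [[0.6236, 0.1388], [0.6728, -0.15]] mean [ 0.6482 -0.0056]
   len [0.293 0.293] ang [-80.3  99.7]
cradle base front side [[0.6214, 0.1427], [0.6756, -0.1557]] mean [ 0.6485 -0.0065]
   len [0.303 0.303] ang [-79.7 100.3]
```

The foot's yaw is about -19.5° and the bail's about -15.5°, with the stand near +7° and the cradle near 10°. The two views differ by about 4 mm in y. I'll swing the arm clear for an unobstructed second look.

```bash
python3 - <<'E'
from rig import env,planner,capture
from h import *
env.grip(0.06)
j=list(env.get_state()["joint_positions"]); j[0]=105; env.move_joints(j)
for n in("side","top"):
    c=capture(n); np.savez(f"{n}1.npz",**c); cv2.imwrite(f"pics/{n}1.png",c["color"][:,:,::-1])
t=load("top1.npz");s=load("side1.npz")
crop(t,355,155,75,60,10,"pics/t4.png"); crop(s,305,140,80,70,10,"pics/s4.png"); crop(s,240,180,110,85,7,"pics/s5.png")
print(env.get_state()["t"])
E
```

```text
1.9167
```

View pics/t4.png

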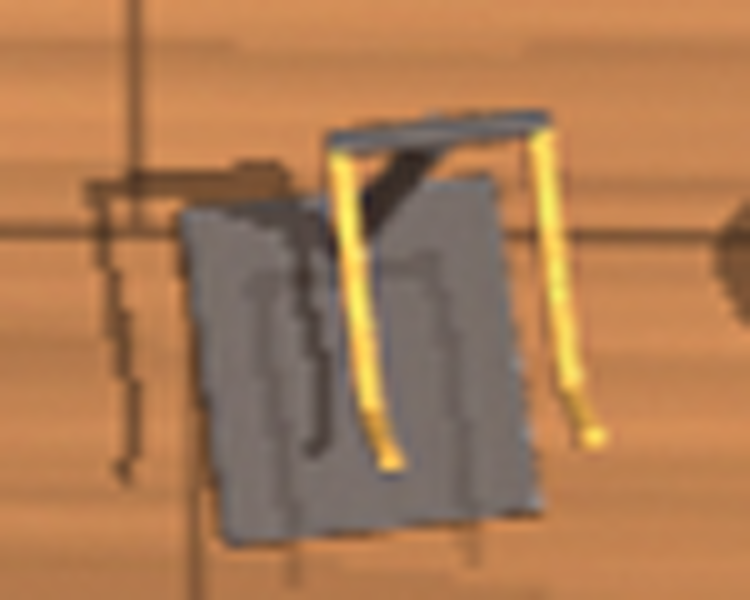

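View pics/s4.png

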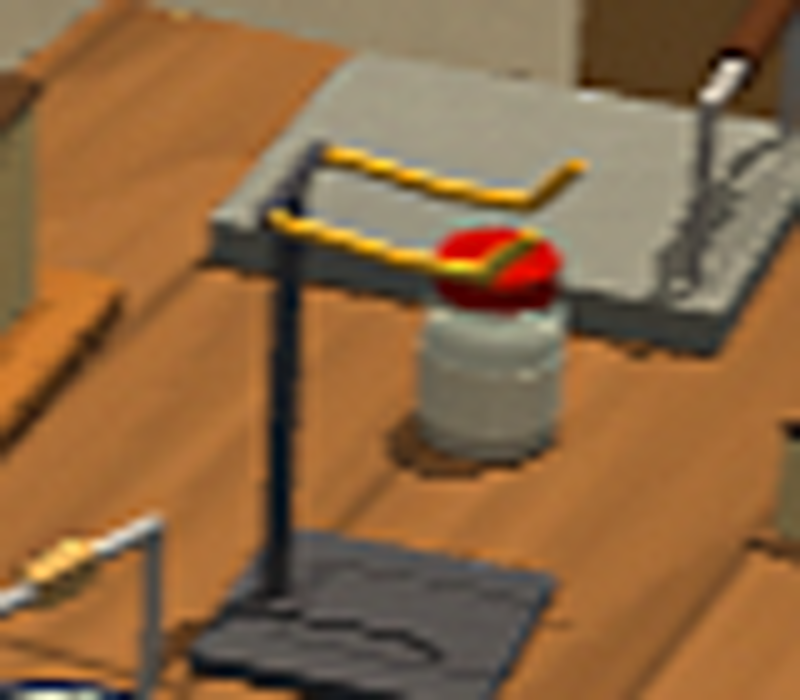

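View pics/s5.png

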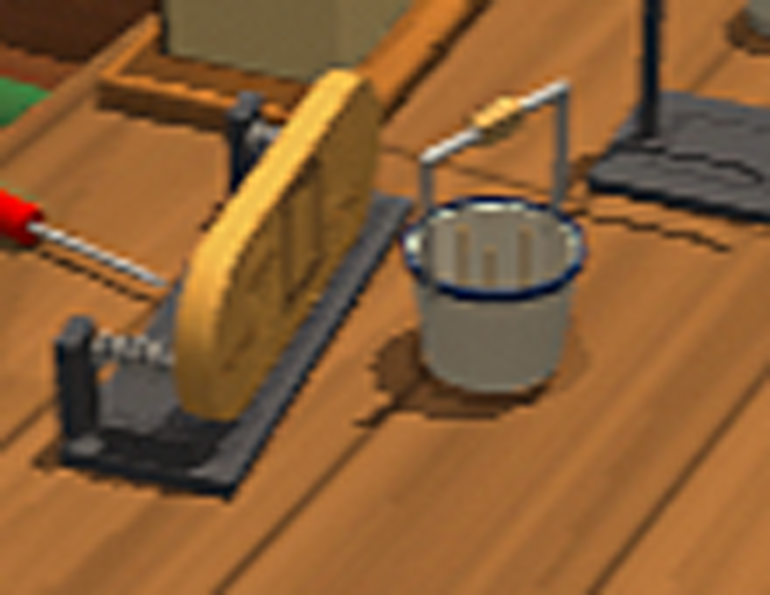

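The stand is unobstructed now. In the side crop, the tips are at (580,165) and (535,238) and the elbows at (530,200) and (485,270). I'll fit the poses jointly over both cameras.

```bash
python3 - <<'E'
from h import *
from scipy.optimize import least_squares
t=load("top1.npz");s=load("side1.npz")
def px(o,k,u,v): return np.array([o[0]+(u+.5)/k-.5,o[1]+(v+.5)/k-.5])
def fit(name,obs,x0):
    def res(p,cams=None):
        c,sn=np.cos(p[2]),np.sin(p[2]); r=[]
        for cam_,m,q in obs:
            if cams is not None and cam_ is not cams: continue
            w=[p[0]+c*m[0]-sn*m[1],p[1]+sn*m[0]+c*m[1],m[2]]; r+=list(proj(cam_,w)-q)
        return np.array(r)
    for lab,k in(("both",None),("top",t),("side",s)):
        f=least_squares(res,x0,args=(k,),x_scale=[.01,.01,.1],loss='soft_l1'); print(name,lab,f.x[:2].round(4),np.degrees(f.x[2]).round(2),"res",np.abs(res(f.x,k)).max().round(2), res(f.x,k).round(1).tolist() if k is None else "")
T=lambda m,u,v:(t,m,px((355,155),10,u,v)); S=lambda m,u,v:(s,m,px((305,140),10,u,v))
y=.034
fit("stand",[T((-.030,y,.218),390,462),T((-.030,-y,.218),594,437),T((-.014,y,.198),373,408),T((-.014,-y,.198),571,384),
 S((-.030,-y,.218),580,165),S((-.030,y,.218),536,238),S((-.014,-y,.196),528,202),S((-.014,y,.196),486,271),
 T((.080,y,.209),335,140),T((.080,-y,.209),545,120)],[.506,-.29,.12])
T=lambda m,u,v:(t,m,px((300,160),6,u,v)); S=lambda m,u,v:(s,m,px((240,180),7,u,v))
fit("pail",[T((0,.054,.15),64,77),T((0,-.054,.15),246,124),T((0,0,.156),154,96),S((0,.054,.15),425,158),S((0,-.054,.15),564,88),S((0,0,.150),497,118),
  S((0,0,.07),493,247)],[.566,-.05,-.27])
T=lambda m,u,v:(t,m,px((220,185),18,u,v)); S=lambda m,u,v:(s,m,px((265,258),16,u,v))
fit("foot",[T((.021,.022,.06),192,140),T((.021,-.022,.06),400,212),S((.021,.022,.06),158,212),S((.021,-.022,.06),318,125),S((-.019,.022,0),285,500),S((-.019,-.022,0),420,422)],[.495,.283,-.34])
T=lambda m,u,v:(t,m,px((220,110),4,u,v)); S=lambda m,u,v:(s,m,px((240,180),7,u,v))
fit("cradle",[T((-.015,.15,.012),222,233),T((-.015,-.15,.012),531,184),T((0,.027,.11),347,173),T((0,-.027,.11),403,163),
 S((-.015,.15,.012),232,492),S((-.015,-.15,.012),408,205),S((0,.027,.11),283,192),S((0,-.027,.11),321,158),S((0,.027,.04),281,310),S((0,-.027,.04),318,268)],[.66,0,.17])
crop(s,262,192,40,40,15,"pics/s6.png"); crop(t,280,135,70,30,11,"pics/t6.png")
E
```

```text
stand both [ 0.5068 -0.2999] 7.41 res 1.27 [0.3, -0.3, 0.1, -0.2, 0.3, 1.3, 0.5, 1.3, -1.1, 0.4, -1.0, 0.0, 0.0, 1.0, -0.2, 1.0, 0.6, 0.1, -0.5, -0.2]
stand top [ 0.5076 -0.2992] 7.02 res 1.11 
stand side [ 0.5069 -0.3062] 7.69 res 0.6 
pail both [ 0.5656 -0.0465] -15.08 res 1.17 [0.6, -0.3, 0.2, 0.1, 0.6, 0.3, 0.1, 0.8, -0.4, 0.3, -0.3, 1.2, -0.0, 0.7]
pail top [ 0.5655 -0.0449] -14.2 res 0.28 
pail side [ 0.5675 -0.0516] -16.76 res 0.44 
foot both [0.4945 0.2814] -17.82 res 2.13 [0.7, -0.3, 0.6, -0.5, -0.4, 0.3, -0.5, -0.1, 0.2, 2.1, 1.5, 0.9]
foot top [0.4931 0.284 ] -18.64 res 0.1 
foot side [0.4965 0.2783] -18.67 res 1.44 
cradle both [ 0.6625 -0.003 ] 10.11 res 2.14 [-0.4, 0.3, 0.6, -0.3, -0.4, -0.0, 0.5, 0.1, -0.2, -0.4, 0.6, -0.4, -0.2, 2.1, -0.8, -0.0, 0.5, 0.8, -0.1, -0.4]
cradle top [ 0.6626 -0.0027] 9.79 res 0.56 
cradle side [ 0.6629 -0.0037] 10.46 res 2.04
```

View pics/s6.png

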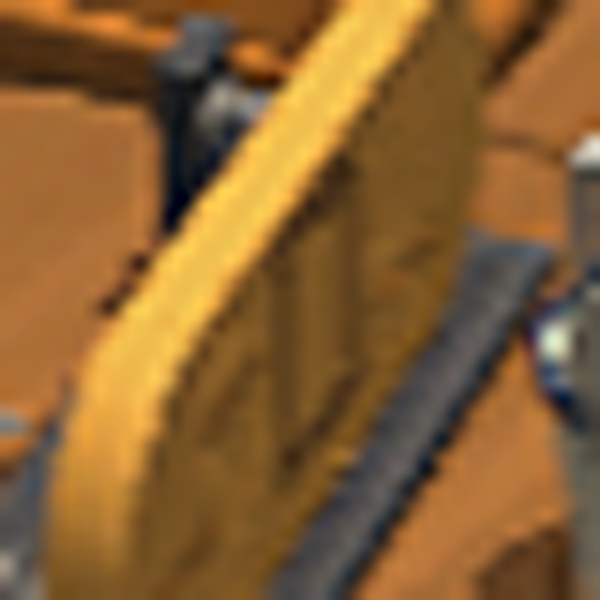

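View pics/t6.png

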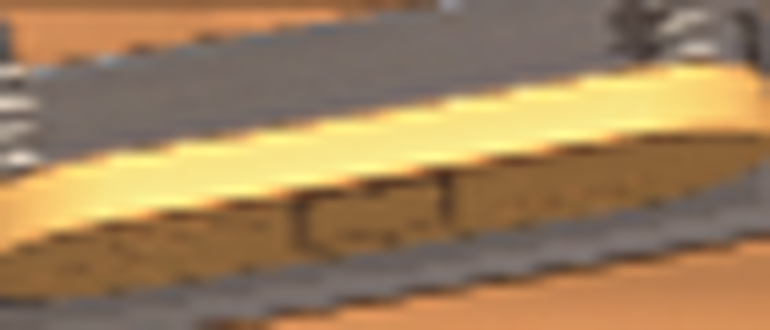

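The joint fit agrees with the sizes given. The cameras' y offset of about 5 mm is split between them. Next I'll grasp the pail.

```bash
cat >> h.py <<'E'
def ori(psi):
    c,s=np.cos(np.radians(psi)),np.sin(np.radians(psi))
    M=np.array([[0,c,s],[0,s,-c],[-1,0,0]],float)
    with np.errstate(all='ignore'):
        import warnings; warnings.simplefilter("ignore")
        return list(R.from_matrix(M).as_euler('xyz',degrees=True))
E
python3 - <<'E'
from rig import env,planner,capture
from h import *
for nm,p,a in(("pail",[.566,-.047,.25],-15),("pail",[.566,-.047,.25],165),("stand",[.506,-.301,.25],7.4),("stand",[.506,-.301,.25],187.4),("foot",[.4945,.2815,.2],71.3),("foot",[.4945,.2815,.2],251.3),("press",[.642,-.005,.1],100),("press",[.642,-.005,.1],280)):
    q=planner.inverse_kinematics(p,ori(a)); print(nm,a,None if q is None else np.round(q,1))
E
```

```text
pail -15 [ -9.1  11.3 101.3   0.   67.3   5.9]
pail 165 None
stand 7.4 [-35.   13.6  98.6   0.   67.8 -42.4]
stand 187.4 [-35.   13.6  98.6   0.   67.8 137.6]
foot 71.3 [ 25.3  14.5 103.7  -0.   61.8 -46. ]
foot 251.3 [ 25.3  14.5 103.7  -0.   61.8 134. ]
press 100 [  -4.3   29.    96.6   -0.    54.5 -104.3]
press 280 [-4.3 29.  96.6 -0.  54.5 75.7]
```

```bash
python3 - <<'E'
from rig import env,planner,capture
from h import *
env.reach([.566,-.047,.26],ori(-15))
env.move_linear([.566,-.047,.148],speed=.12)
c=capture("top"); crop(c,280,130,80,70,8,"pics/t7.png")
c=capture("side"); crop(c,260,150,100,90,7,"pics/s7.png")
env.grip(0.0,40)
s=env.get_state(); print(s["t"],s["eef_pos"],s["grip_width"],s["force"])
c=capture("side"); crop(c,260,150,100,90,7,"pics/s8.png")
E
```

```text
7.0667 [ 0.56599682 -0.04700752  0.14832236] 0.012210718347552862 [-1.54481418  1.00997149  2.34267214]
```

View pics/s7.png

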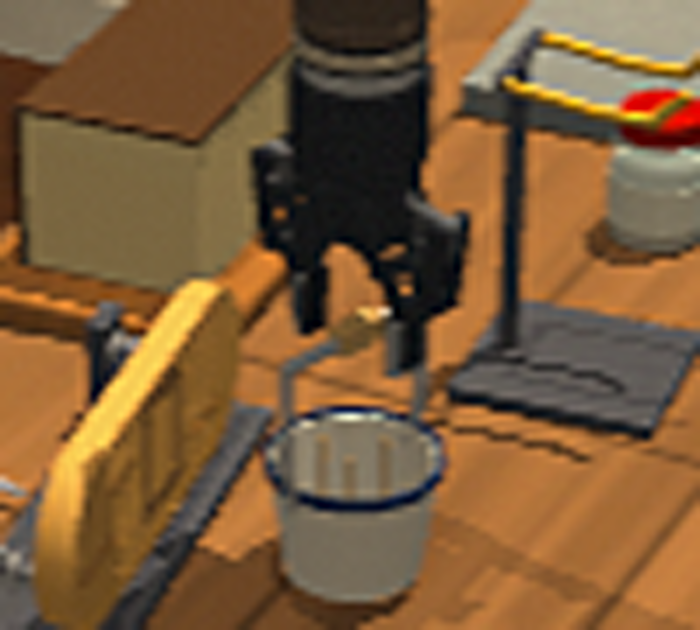

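View pics/s8.png

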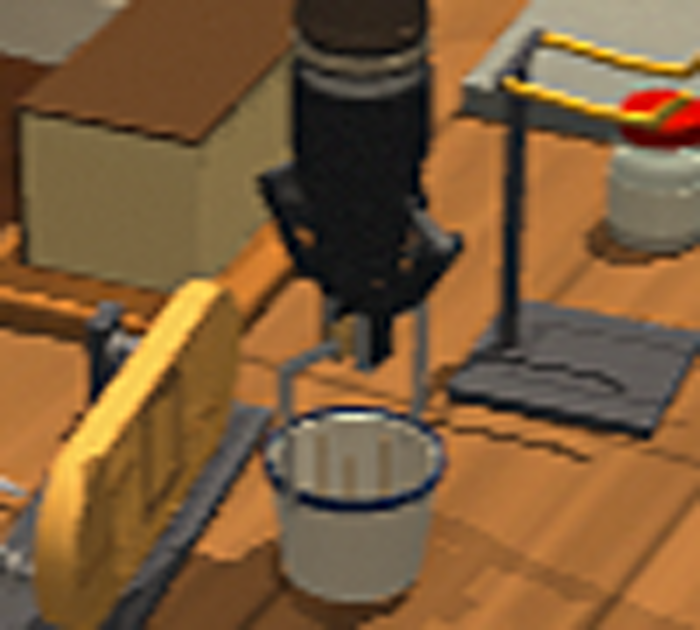

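The wood grip is between the pads, width 12.2 mm against the 13 mm given. Next: lift, back off and go to the pre-hang pose.

```bash
python3 - <<'E'
from rig import env,planner,capture
from h import *
f0=env.get_state()["force"]
env.move_linear([.566,-.047,.24],speed=.12)
env.move_linear([.43,-.10,.24],speed=.2)
env.move_linear([.398,-.315,.24],speed=.2,ori=ori(7.4))
s=env.get_state(); print(s["t"],s["eef_pos"],s["grip_width"],s["force"]-np.array(f0))
c=capture("side"); np.savez("side2.npz",**c); crop(c,295,120,110,90,7,"pics/s9.png")
c=capture("top"); np.savez("top2.npz",**c); crop(c,360,140,90,75,8,"pics/t9.png")
E
```

```text
10.15 [ 0.39822098 -0.31423227  0.23965795] 0.012240559252125824 [ 0.0317819  -0.23563652 -4.53002805]
```

View pics/s9.png

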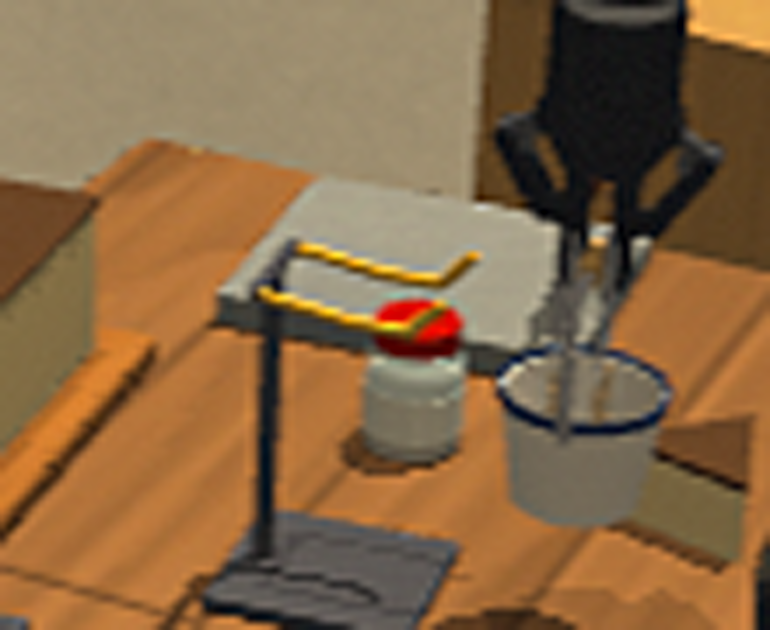

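View pics/t9.png

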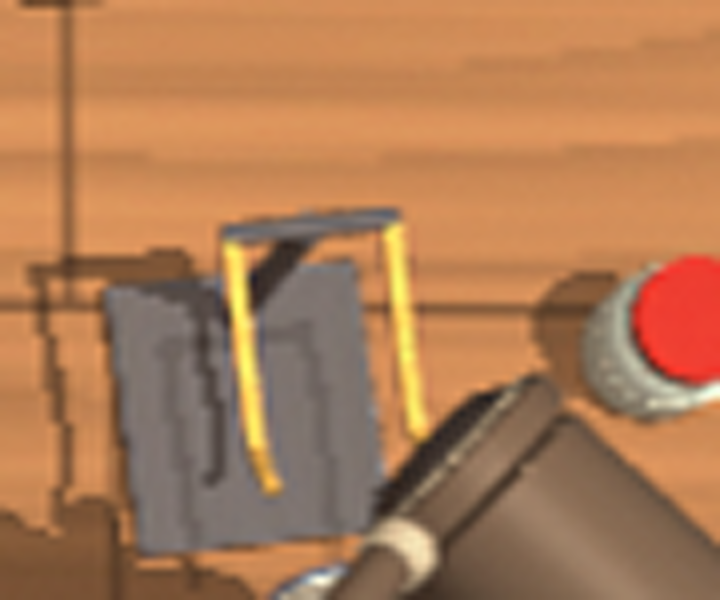

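Held upright at the pre-hang pose, with the pail at (585,440) in the side crop and the prongs clear. I'll check the camera bias using the known bar pose.

```bash
python3 - <<'E'
from h import *
s=load("side2.npz")
e=np.array([.3982,-.3142,.2417]);c,q=np.cos(np.radians(7.4)),np.sin(np.radians(7.4))
def w(m,z): return [e[0]+c*m[0]-q*m[1],e[1]+q*m[0]+c*m[1],z]
for n,m,z in(("bar+54",(0,.054),.2417),("up rim",(0,.054),.16),("grip",(0,0),.2417),("rim c",(0,0),.1617)):
    p=proj(s,w(m,z)); print(n,((p-[295,120]+.5)*7).round(0))
im=s["color"][120:210,295:405,::-1]
crop(s,360,145,40,45,14,"pics/s10.png")
for n,m,z in(("bar+54",(0,.054),.2417),("rim c",(0,0),.1617),("bar-54",(0,-.054),.2417)):
    p=proj(s,w(m,z)); print(n,((p-[360,145]+.5)*14).round(0))
E
```

```text
bar+54 [571. 307.]
up rim [559. 437.]
grip [593. 267.]
rim c [581. 393.]
bar+54 [232. 264.]
rim c [252. 436.]
bar-54 [318. 109.]
```

View pics/s10.png

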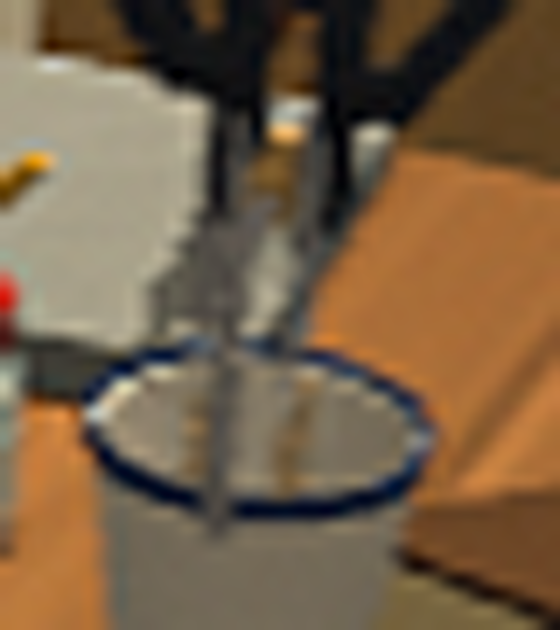

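The side view is biased about -4 mm in y, consistent with the top-view estimates, so the seat is at about (0.507,-0.3005). Now I'll hang the pail.

```bash
python3 - <<'E'
from rig import env,planner,capture
from h import *
c,q=np.cos(np.radians(7.3)),np.sin(np.radians(7.3))
def st(x,z): return [.507+c*x,-.3005+q*x,z]
print(env.move_linear(st(-.06,.24),speed=.15,f_stop=5))
hit=env.move_linear(st(.004,.24),speed=.08,f_stop=5); print("hit",hit,env.get_state()["force"])
if not hit:
    print("down",env.move_linear(st(.004,.212),speed=.08,f_stop=6))
    print("down",env.move_linear(st(.004,.199),speed=.02,f_stop=2.))
s=env.get_state(); print(s["t"],s["eef_pos"],s["grip_width"],s["force"])
a=capture("side"); crop(a,295,120,110,90,7,"pics/s11.png")
a=capture("top"); crop(a,360,140,90,75,8,"pics/t11.png")
E
```

```text
False
hit False [-1.1682728  -0.03167139 -1.52867683]
down False
down True
12.7083 [ 0.51107517 -0.30005643  0.20190635] 0.012518542663470722 [0.16781063 0.0812252  4.34551974]
```

View pics/s11.png

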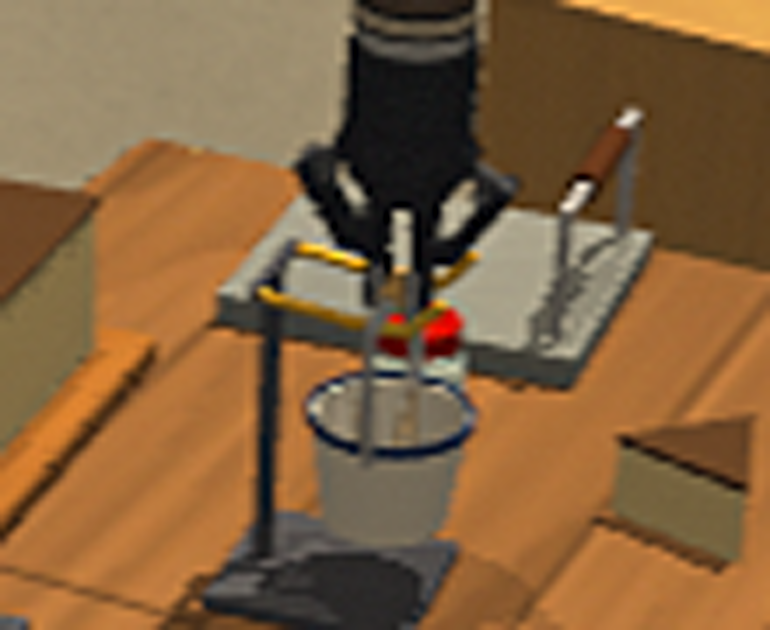

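View pics/t11.png

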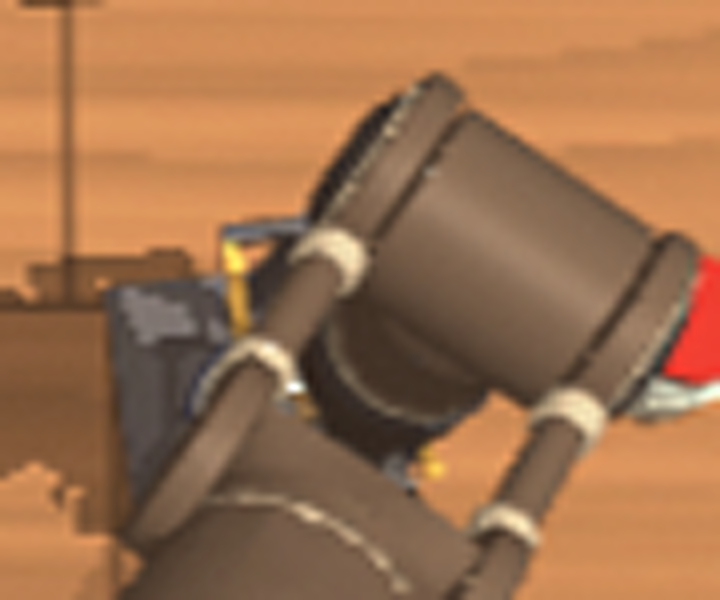

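The bar touched down at axis z=0.204, exactly as expected. Releasing.

```bash
python3 - <<'E'
from rig import env,planner,capture
from h import *
env.grip(0.045)
p=env.get_state()["eef_pos"]
print(env.move_linear([p[0],p[1],.29],speed=.1,f_stop=8))
env.grip(0.075)
env.move_linear([.45,-.1,.29],speed=.25)
env.reach([.4942,.2828,.20],ori(71.3))
a=capture("side"); np.savez("side3.npz",**a); crop(a,295,120,110,90,7,"pics/s12.png"); crop(a,250,200,80,100,6,"pics/s13.png")
a=capture("top"); np.savez("top3.npz",**a); crop(a,360,140,90,75,8,"pics/t12.png")
s=env.get_state(); print(s["t"],s["eef_pos"],s["grip_width"],s["force"])
E
```

```text
False
17.225 [0.49501206 0.28162437 0.20050626] 0.07487948510865686 [ 0.21162412 -0.28323532 -0.08362762]
```

View pics/s12.png

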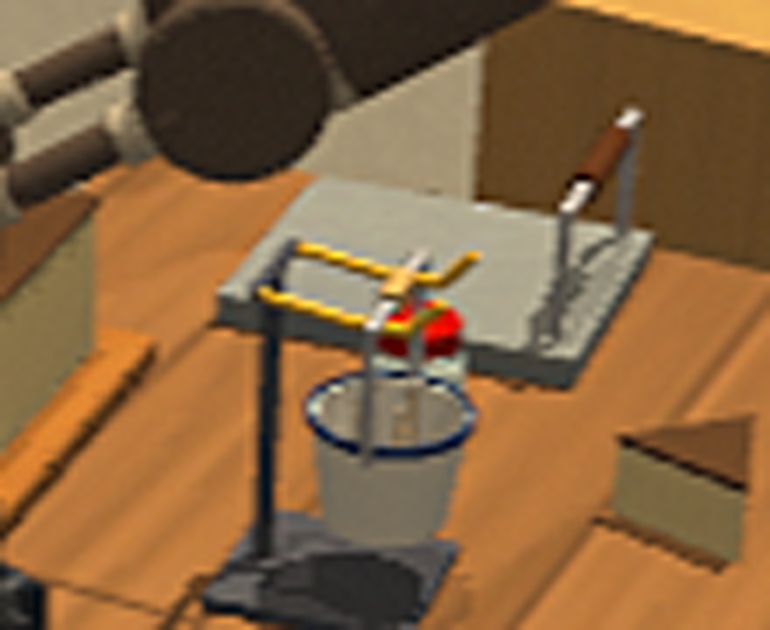

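View pics/s13.png

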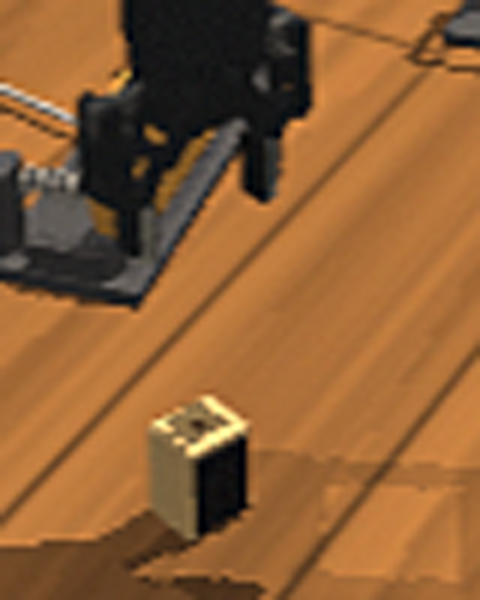

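View pics/t12.png

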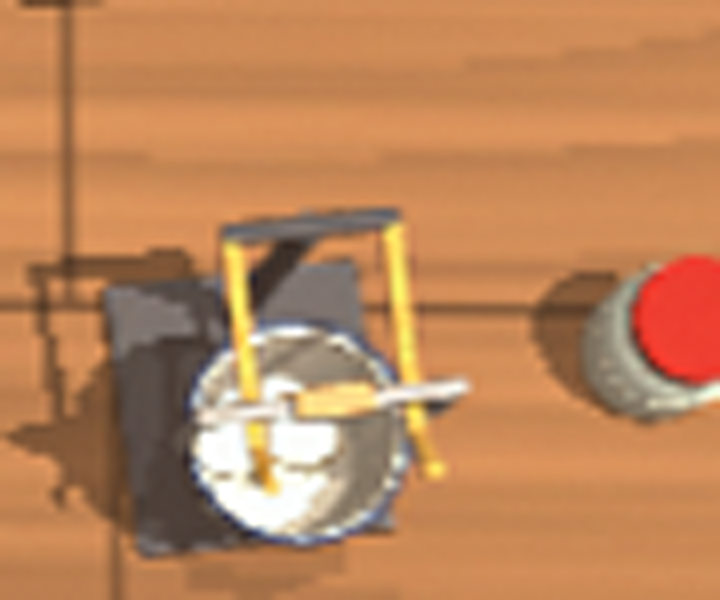

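The pail hangs level on both prongs, with the bar at (340,400) in the top crop. Now I'll take the foot.

```bash
python3 - <<'E'
from rig import env,planner,capture
from h import *
print(env.move_linear([.4942,.2828,.034],speed=.1,ori=ori(71.3),f_stop=6))
a=capture("top"); crop(a,215,175,50,50,11,"pics/t14.png")
a=capture("side"); crop(a,250,220,70,80,7,"pics/s14.png")
f=np.array(env.get_state()["force"])
env.grip(0.0,60)
s=env.get_state(); print(s["t"],s["eef_pos"],s["grip_width"],s["force"]-f)
p=s["eef_pos"]; env.move_linear([p[0],p[1],.10],speed=.1)
a=capture("side"); np.savez("side4.npz",**a); crop(a,250,210,70,80,7,"pics/s15.png")
s=env.get_state(); print(s["t"],s["eef_pos"],s["grip_width"],s["force"]-f)
E
```

```text
False
19.5167 [0.49470486 0.28305239 0.03446901] 0.04344624478603988 [ 1.03283884 -0.18299826  1.32269989]
20.375 [0.49389541 0.28267595 0.099169  ] 0.043183603918101124 [ 0.66318033 -0.58524729 -1.39930135]
```

View pics/s14.png

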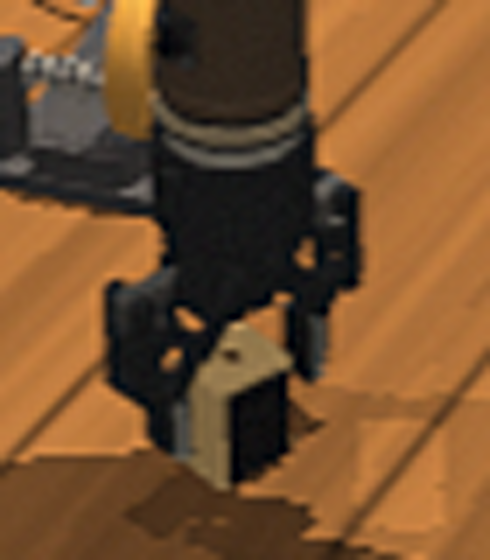

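View pics/s15.png

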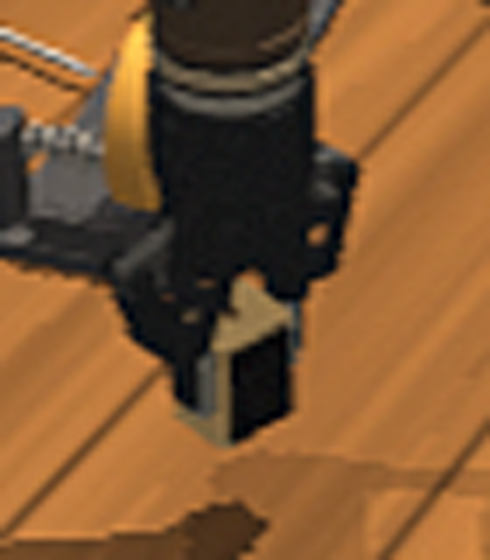

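The foot is held at width 43.4 mm. The underside target of 45 mm means TCP z≈0.0794. Next: the pre-press pose and a look.

```bash
python3 - <<'E'
from rig import env,planner,capture
from h import *
t=load("top1.npz")
A=[atz(t,280+(u+.5)/11-.5,135+(v+.5)/11-.5,.11) for u,v in((300,197),(447,172))]
print("mark top corners",A[0].round(4),A[1].round(4),"mid",((A[0]+A[1])/2).round(4),np.linalg.norm(A[0]-A[1]))
c,q=np.cos(np.radians(10)),np.sin(np.radians(10))
def cr(x,y,z): return [.6627+c*x-q*y,-.002+q*x+c*y,z]
env.move_linear([.45,.2,.15],speed=.2)
env.reach(cr(-.065,0,.12),ori(100))
env.move_linear(cr(-.065,0,.0794),speed=.1)
env.pause(.2)
s=env.get_state(); print(s["t"],s["eef_pos"],s["orientation"],ori(100),s["force"],s["ft_torque"])
a=capture("top"); np.savez("top5.npz",**a); crop(a,280,125,80,65,10,"pics/t15.png")
a=capture("side"); np.savez("side5.npz",**a); crop(a,250,170,85,75,9,"pics/s16.png")
E
```

```text
mark top corners [0.6593 0.0207 0.11  ] [ 0.6682 -0.0271  0.11  ] mid [ 0.6637 -0.0032  0.11  ] 0.04865085573755221
22.8417 [ 0.59947729 -0.01330541  0.08033023] [-14.67080477  89.89595635  -4.66883636] [np.float64(-9.999999999999998), np.float64(90.0), np.float64(0.0)] [ 0.33311605  0.86446666 -0.52189593] [-0.02591139  0.03066555 -0.00550199]
```

View pics/t15.png

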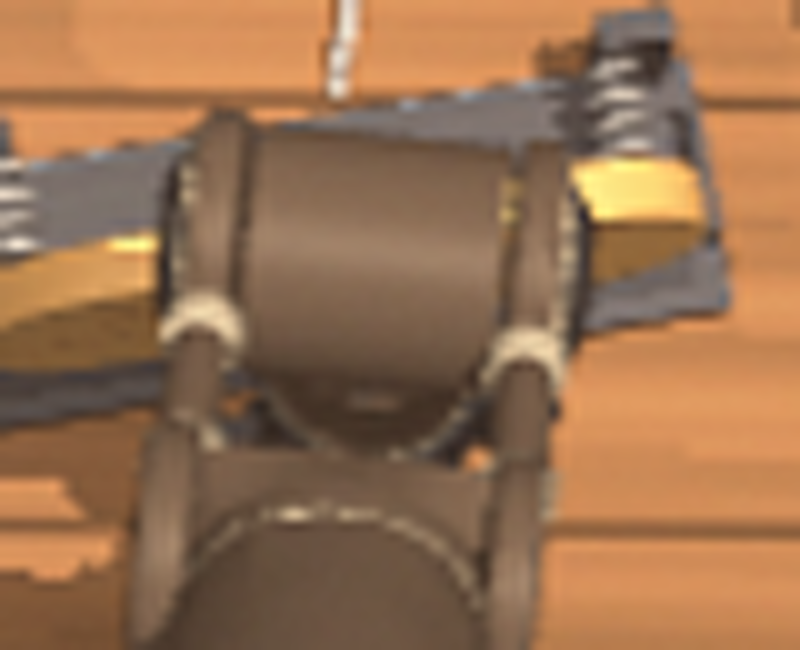

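View pics/s16.png

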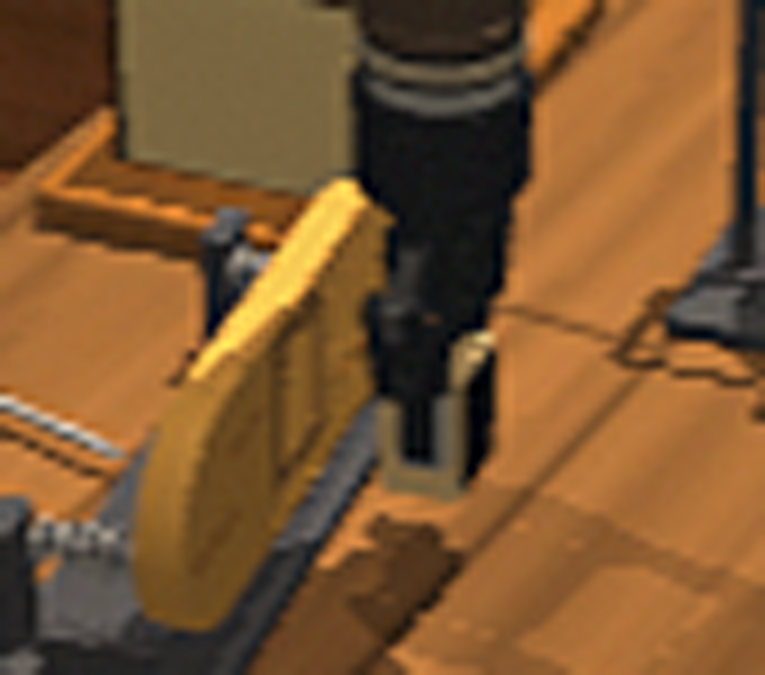

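Side view: the foot is held upright at (440,440), with the outline at about (275–325,320–480). The arm hides it from the top. I'll enlarge and use the known foot pose to calibrate the view locally.

```bash
python3 - <<'E'
from h import *
s=load("side5.npz")
crop(s,266,196,40,32,20,"pics/s17.png")
im=cv2.imread("pics/s17.png"); im=cv2.convertScaleAbs(im,alpha=1.6,beta=-20); cv2.imwrite("pics/s17.png",im)
e=np.array([.5995,-.0133]);c,q=np.cos(np.radians(10)),np.sin(np.radians(10))
def P(x,y,z): 
    p=proj(s,[e[0]+c*x-q*y,e[1]+q*x+c*y,z]); return ((p-[266,196]+.5)*20-.5).round(0)
for n,x,y,z in(("face bot +y",.021,.022,.0455),("pad bot +y",-.019,.022,.0455),("pad bot -y",-.019,-.022,.0455),("pad top +y",-.019,.022,.1055),("pad top -y",-.019,-.022,.1055)): print(n,P(x,y,z))
m=np.array([.6627,-.002])
for y,z in((.027,.11),(-.027,.11),(.027,.04),(-.027,.04)):
    p=proj(s,[m[0]-q*y,m[1]+c*y,z]); print("mark",y,z,((p-[266,196]+.5)*20-.5).round(0))
E
```

```text
face bot +y [511. 586.]
pad bot +y [710. 623.]
pad bot -y [781. 502.]
pad top +y [710. 355.]
pad top -y [783. 238.]
mark 0.027 0.11 [282. 275.]
mark -0.027 0.11 [380. 134.]
mark 0.027 0.04 [289. 585.]
mark -0.027 0.04 [385. 440.]
```

View pics/s17.png

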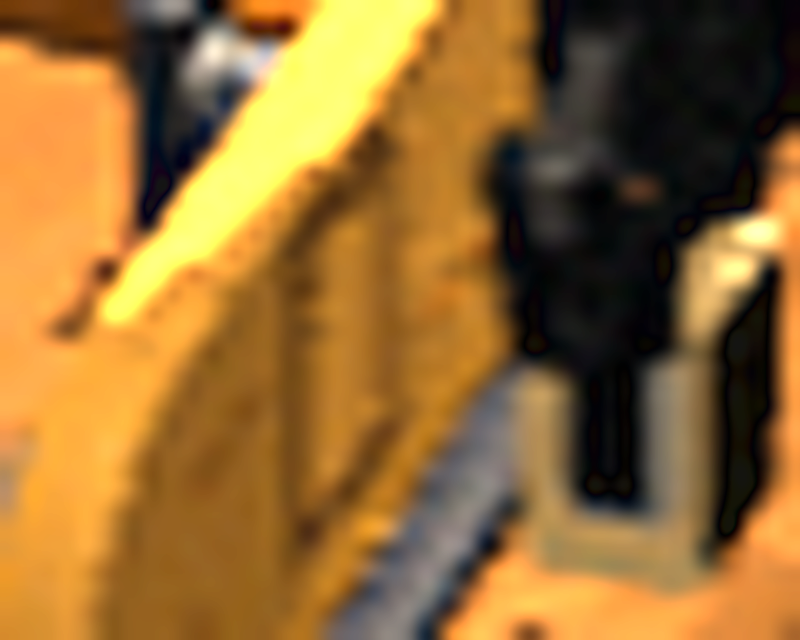

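```bash
python3 - <<'E'
from h import *
s=load("side5.npz"); o=np.array([264,194]); K=18
im=cv2.resize(s["color"][194:228,264:308,::-1],None,fx=K,fy=K,interpolation=cv2.INTER_CUBIC); im=cv2.convertScaleAbs(im,alpha=1.5)
e=np.array([.5995,-.0133]);m=np.array([.6627,-.002]);c,q=np.cos(np.radians(10)),np.sin(np.radians(10))
def P(b,x,y,z):
    p=proj(s,[b[0]+c*x-q*y,b[1]+q*x+c*y,z])+[.5,-1.1]; return tuple(((p-o+.5)*K-.5).astype(int))
def poly(b,pts,col): cv2.polylines(im,[np.array([P(b,*p) for p in pts],np.int32)],True,col,1)
zb,zt=.0459,.1059
for x in(.021,-.019): poly(e,[(x,.022,zb),(x,-.022,zb),(x,-.022,zt),(x,.022,zt)],(255,0,255))
poly(m,[(0,.027,.11),(0,-.027,.11),(0,-.027,.04),(0,.027,.04)],(255,255,0))
poly(m,[(-.015,.15,.012),(-.015,-.15,.012),(.085,-.15,.012),(.085,.15,.012)],(0,255,0))
poly(m,[(0,.1,.12),(0,-.1,.12)],(0,0,255))
cv2.imwrite("pics/s18.png",im)
E
```

```text
(no output)
```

View pics/s18.png

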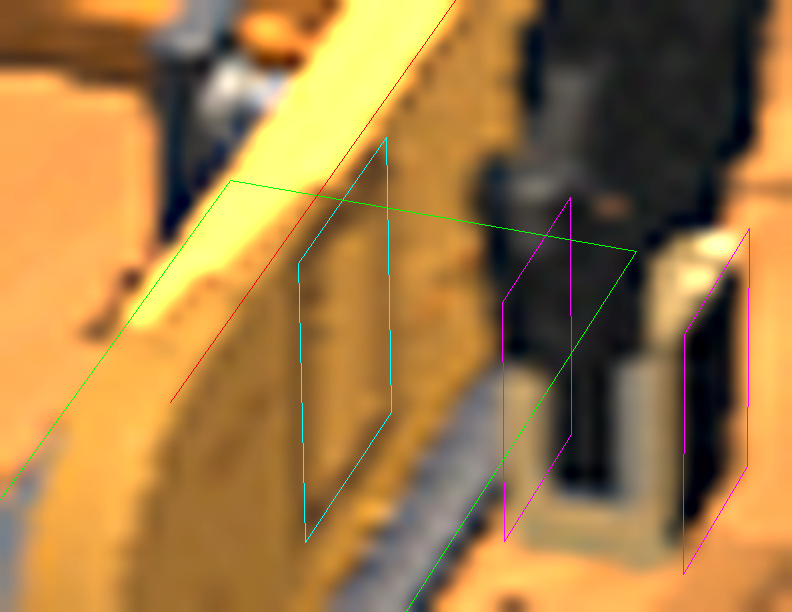

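The overlay agrees with foot and outline to within a couple of mm, apart from the mark sitting about 1.5 mm towards −y, so I'll apply that shift. Now I'll make contact gently and press under force feedback.

```bash
cat > press.py <<'E'
from rig import env,planner,capture
from h import *
c,q=np.cos(np.radians(10)),np.sin(np.radians(10)); ax=np.array([c,q,0])
def cr(x,y,z): return [.6627+c*x-q*y,-.002+q*x+c*y,z]
def loc(p): d=np.array(p)-[.6627,-.002,0]; return np.array([d[0]*c+d[1]*q,-d[0]*q+d[1]*c,d[2]]).round(4)
E
python3 - <<'E'
from press import *
env.move_linear(cr(-.045,-.0015,.0788),speed=.06,ori=ori(100)); env.pause(.3)
s=env.get_state(); f0=np.array(s["force"]); np.save("f0.npy",f0); print(loc(s["eef_pos"]),f0,s["orientation"])
hit=env.move_linear(cr(-.008,-.0015,.0788),speed=.02,f_stop=2.5)
env.pause(.2); s=env.get_state(); print(hit,s["t"],loc(s["eef_pos"]),-(np.array(s["force"])-f0)@ax,s["force"]-f0,s["ft_torque"])
a=capture("side"); np.savez("side6.npz",**a); crop(a,255,180,70,60,11,"pics/s19.png")
E
```

```text
[-0.0453 -0.0015  0.0787] [ 0.19794299  0.20074918 -1.57910878] [166.43493261  89.97487708 176.43069328]
True 25.1833 [-0.0204 -0.001   0.0767] 0.09637784865780724 [-0.01878498 -0.44848298  0.3835717 ] [ 0.02737045  0.04074961 -0.01652121]
```

View pics/s19.png

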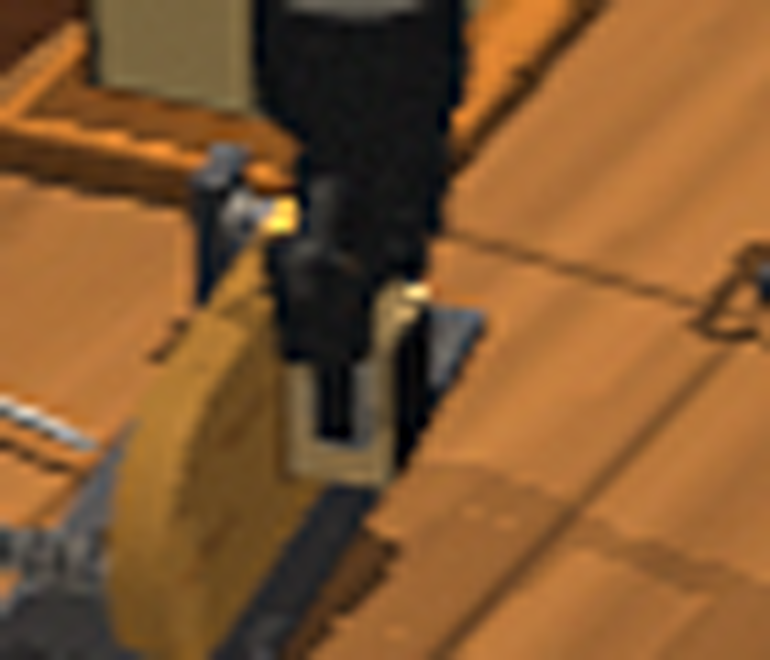

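Contact came at x=-0.0204, against an expected -0.021. The tool settled about 2 mm low, so I'll back off a touch, correct the height, then press in steps.

```bash
python3 - <<'E'
from press import *
f0=np.load("f0.npy")
def rep(n):
    s=env.get_state(); f=np.array(s["force"])-f0; print(n,round(s["t"],2),loc(s["eef_pos"]),"F",round(-f@ax,2),f.round(2)); return -f@ax,loc(s["eef_pos"])
env.move_linear(cr(-.027,-.0015,.0794),speed=.04,ori=ori(100))
for i in range(3): env.pause(.15); _,l=rep("back")
zc=.0794+np.clip(.0794-l[2],-.002,.002)
env.move_linear(cr(-.023,-.0015,zc),speed=.03); env.pause(.2); rep("pre")
for x in(-.018,-.0145):
    env.move_linear(cr(x,-.0015,zc),speed=.015); env.pause(.3); rep(x)
E
```

```text
back 25.72 [-0.0269 -0.0015  0.0795] F -0.53 [0.53 0.07 1.19]
back 25.87 [-0.0269 -0.0015  0.0795] F -0.9 [ 0.96 -0.29  0.82]
back 26.02 [-0.027  -0.0015  0.0793] F 0.13 [-0.13 -0.02  0.84]
pre 26.5 [-0.0231 -0.0015  0.0794] F 0.2 [-0.05 -0.88  0.93]
-0.018 27.28 [-0.0182 -0.0015  0.0794] F 2.16 [-2.2   0.03  0.34]
-0.0145 27.97 [-0.0149 -0.0014  0.0793] F 5.17 [-4.9  -1.96  2.53]
```

```bash
python3 - <<'E'
from press import *
f0=np.load("f0.npy")
def rep(n):
    fs=[]
    for i in range(5): env.pause(.08); s=env.get_state(); fs.append(np.array(s["force"])-f0)
    f=np.mean(fs,0); print(n,round(s["t"],2),loc(s["eef_pos"]),"F",round(-f@ax,2),f.round(2),"spread",np.round([-g@ax for g in fs],1),s["grip_width"],np.round(s["orientation"],2)); return -f@ax
for x in(-.0115,-.0090): 
    env.move_linear(cr(x,-.0015,.0794),speed=.015); env.pause(.2); rep(x)
env.pause(.4); rep("hold")
a=capture("side"); np.savez("side7.npz",**a); crop(a,255,180,70,60,11,"pics/s20.png"); cv2.imwrite("pics/side7.png",a["color"][:,:,::-1])
a=capture("top"); np.savez("top7.npz",**a);  cv2.imwrite("pics/top7.png",a["color"][:,:,::-1])
E
```

```text
-0.0115 28.93 [-0.0126 -0.0014  0.0793] F 7.56 [-7.36 -1.78  4.27] spread [7.6 7.6 7.6 7.5 7.6] 0.042989296186213964 [ 174.31   89.85 -175.67]
-0.009 29.87 [-0.0109 -0.0014  0.0791] F 8.84 [-8.56 -2.32  4.76] spread [9.1 8.3 8.9 8.3 9.5] 0.04355295926084249 [ 174.59   89.74 -175.38]
hold 30.68 [-0.0109 -0.0014  0.0791] F 8.72 [-8.57 -1.59  5.57] spread [8.6 8.8 8.7 9.  8.4] 0.043652777928907364 [ 174.59   89.75 -175.38]
```

View pics/s20.png

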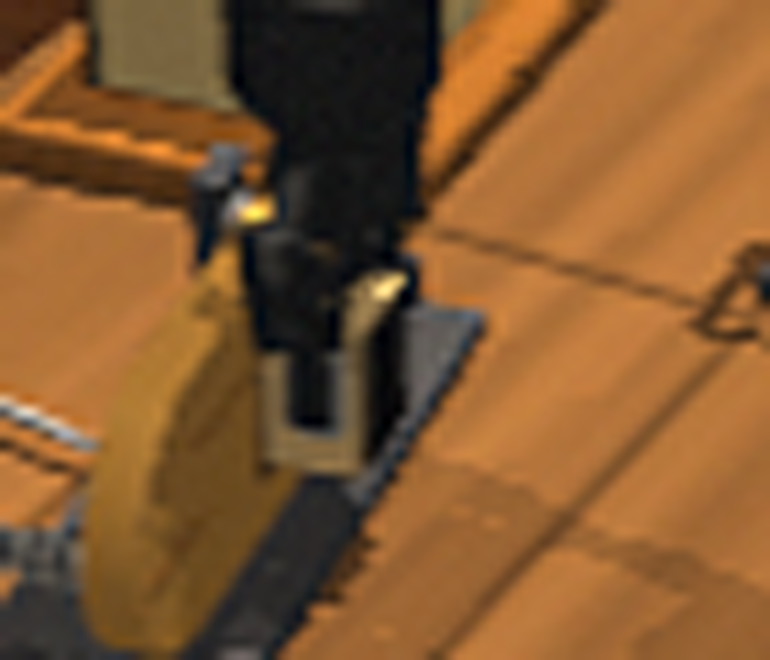

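View pics/side7.png

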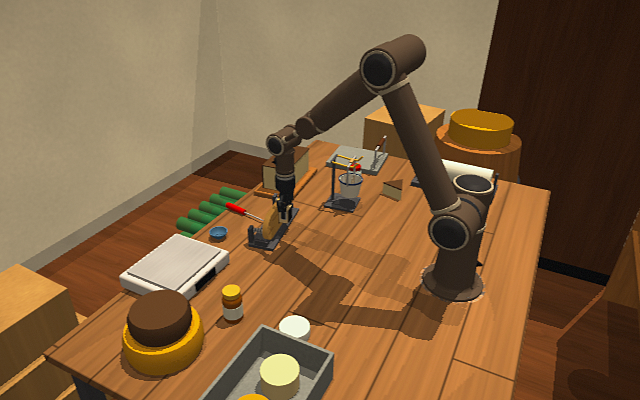

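View pics/top7.png

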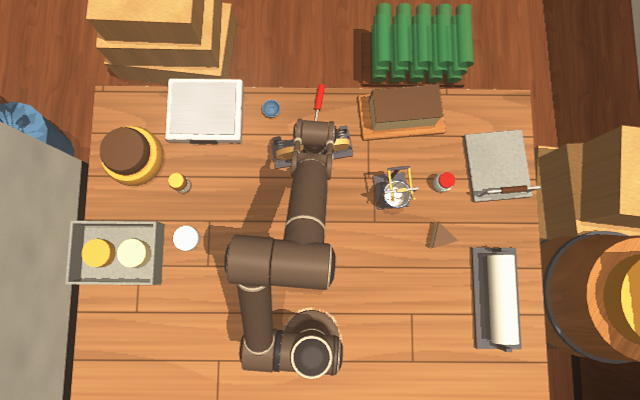

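Pressing at 8.7 N, steady. A parasitic 5 N in z remains from arm compliance, so I'll trim the commanded height to make the push straight and go a little deeper.

```bash
python3 - <<'E'
from press import *
f0=np.load("f0.npy")
def rep(n):
    fs=[]
    for i in range(6): env.pause(.08); s=env.get_state(); fs.append(np.array(s["force"])-f0)
    f=np.mean(fs,0); print(n,round(s["t"],2),loc(s["eef_pos"]),"F",round(-f@ax,2),"lat",round(-f[0]*q+f[1]*c,2),"z",round(f[2],2),np.round(s["ft_torque"],2),np.round(s["orientation"],2)); return -f@ax,f[2]
x,z=-.0083,.0794
for k in range(4):
    z+=.0006
    env.move_linear(cr(x,-.0015,z),speed=.005,ori=ori(100)); env.pause(.25); F,fz=rep((x,round(z,4)))
    if fz<1.2: break
a=capture("side"); np.savez("side8.npz",**a); crop(a,255,180,70,60,11,"pics/s21.png")
E
```

```text
(-0.0083, 0.08) 31.87 [-0.0107 -0.0014  0.0792] F 8.85 lat -0.78 z 3.89 [-0.21  1.11  0.16] [ 175.01   89.68 -174.96]
(-0.0083, 0.0806) 32.88 [-0.0111 -0.0014  0.0792] F 8.67 lat -0.84 z 2.15 [-0.24  1.09  0.11] [ 174.67   89.63 -175.3 ]
(-0.0083, 0.0812) 33.9 [-0.0115 -0.0014  0.0793] F 8.15 lat -1.18 z 0.51 [-0.32  1.06  0.11] [ 175.07   89.59 -174.9 ]
```

View pics/s21.png

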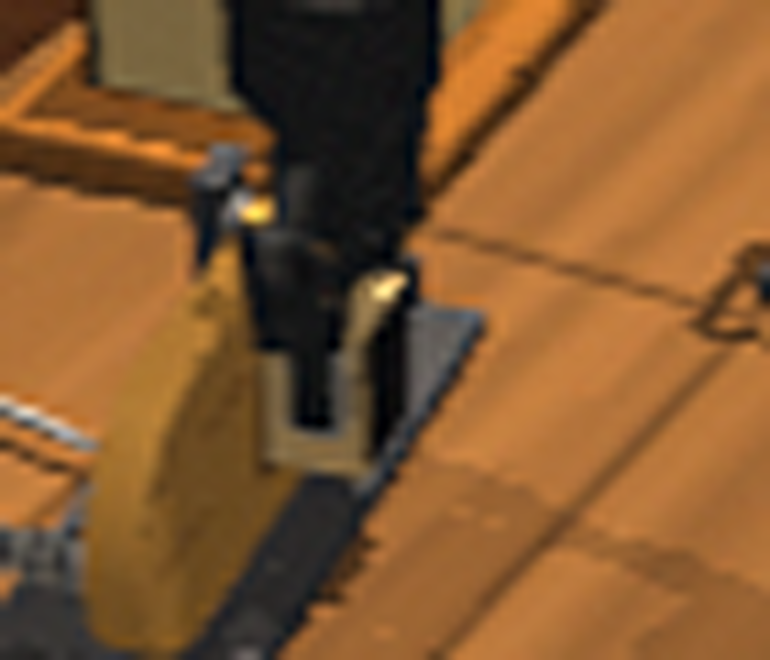

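```bash
python3 - <<'E'
from press import *
f0=np.load("f0.npy")
def rep(n):
    fs=[]
    for i in range(6): env.pause(.08); s=env.get_state(); fs.append(np.array(s["force"])-f0)
    f=np.mean(fs,0); print(n,round(s["t"],2),loc(s["eef_pos"]),"F",round(-f@ax,2),"lat",round(-f[0]*q+f[1]*c,2),"z",round(f[2],2),round(s["grip_width"],4),np.round(s["orientation"],2)); return -f@ax,f[2]
env.move_linear(cr(-.0059,-.0013,.0817),speed=.005,ori=ori(100)); env.pause(.25); F,fz=rep(1)
env.pause(1.0); rep(2)
t=capture("top"); crop(t,360,140,90,75,7,"pics/t22.png")
s=capture("side"); A=load("side1.npz")
d=np.abs(s["color"].astype(int)-A["color"]).max(-1)
crop(s,300,120,110,90,7,"pics/s22.png")
for n,u,v in(("honey",232,303),("small_cheese",294,327),("wedge",393,188)): print(n,d[v-8:v+8,u-8:u+8].mean().round(1))
E
```

```text
1 35.34 [-0.01   -0.0014  0.0793] F 9.42 lat -1.85 z 0.14 0.0434 [ 176.96   89.47 -173.  ]
2 36.84 [-0.01   -0.0014  0.0793] F 9.68 lat -1.66 z 0.27 0.0436 [ 177.27   89.46 -172.69]
honey 7.2
small_cheese 10.7
wedge 7.3
```

View pics/t22.png

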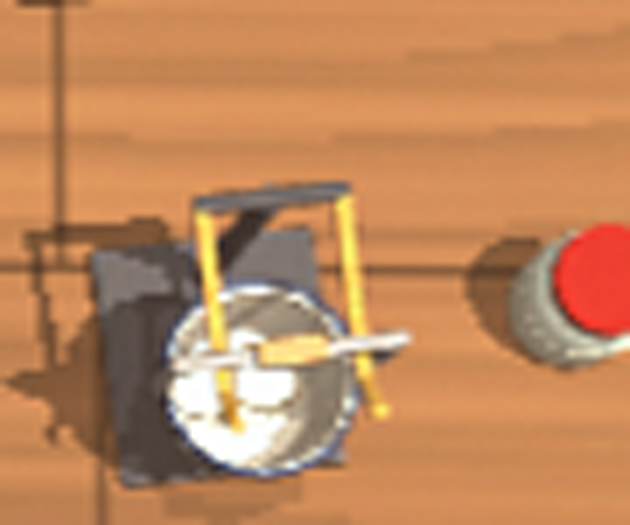

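View pics/s22.png

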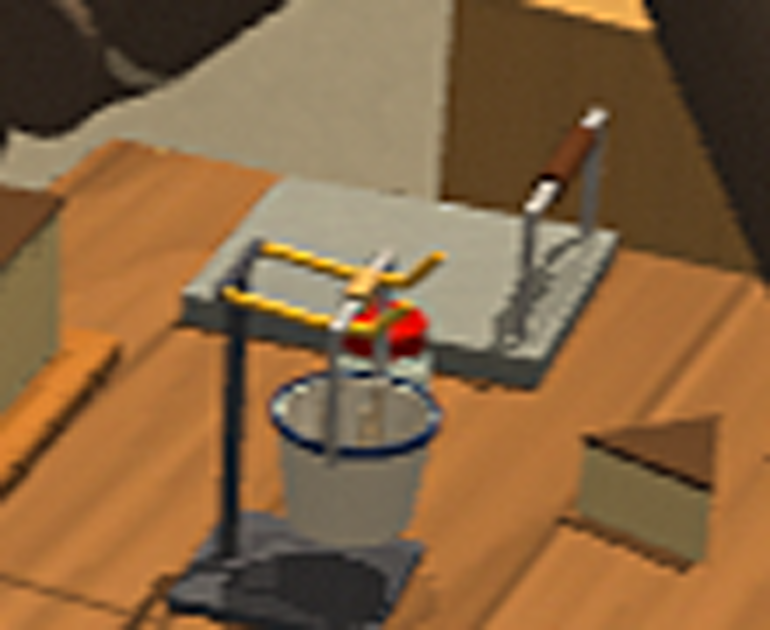

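```bash
python3 - <<'E'
from press import *
env.finish_job(); s=env.get_state(); print(s["t"],loc(s["eef_pos"]),-(np.array(s["force"])-np.load("f0.npy"))@ax)
E
```

```text
the job is handed in; nothing more can be done
the job is handed in; nothing more can be done
```

The pail is hanging on the hook stand, released. The foot was still gripped and pressed against the board when I handed in at about 37 s.

**Pail:** the bar touched down at 204 mm, as expected for a bar on the prongs. Later pictures from both cameras show it lying level across both prongs.

**Foot:**

| Check | Last reading |
|---|---|
| Push into the board | 9.7 N, steady over more than a second |
| Sideways force | about 1.7 N |
| Vertical force | 0.3 N |
| Underside height | about 45 mm, inferred from the tool height |
| Sideways position | 1.4 mm towards −y of my first fit, deliberately |
| Tool tilt under the push | about 0.5° |

**Bystanders:** I didn't see the cheeses or jars move, and the arm stayed clear of them. The picture comparison covered only the wedge, honey and small cheese; I judged the chutney by eye.

**Disagreed or unconfirmed:**
- **Cameras:** they differed by 4 to 6 mm in y for the pail, stand and foot. I used the robot's own readings with the pail in hand to correct for that.
- **Fit in the outline:** the foot and gripper hide the outline while pressing, so I checked centring only beforehand, to about 2 mm. The outline leaves 5 mm each way.
- **Trims:** on first contact the tool settled 2 mm low, and about 5 N of vertical force built up during pressing. I corrected both.
- **After hand-in:** the rig gives no readings, so I have none for the final second.

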